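Find the rocking foot of the grip funnel and press its shim flat

TASK

The cast grip funnel on the regripping bench rocks on one of its four feet. With the fingertips press down on the feet one after another until you find the one that gives, press the folded shim strip that lies at the robot's side of that foot down flat so that its toe goes under the foot, then press that same foot again, firmly, to make sure it now stands solid, and take your hand away. Leave the folds of the other three strips standing, grip or lift nothing, and do not disturb the grip, collar, ferrule and club head.

Things in the scene. Friction and masses are not known exactly. Their poses are not given: they have to be found in the camera images.
- casting: cast aluminium grip funnel, one piece: open upright cone (mouth 74 mm wide, rim 64 mm over the bench) on a hub with four arms out to four square feet, 170 mm (x) by 200 mm (y) overall. Origin on the bench under the cone's axis, x to the far feet, y to the left feet. Fixed by two bolts on rubber washers 56 mm before and behind the axis (heads to 31 mm high), so it can only rock slightly
- foot_1 (a point): centre of the top of the casting's near left foot: flat, 40 x 40 mm, 16 mm over the bench, a 4 mm gap under its edges. Three feet stand hard on packing plates; the packing of one has sunk: about 4 N sends it 3.5 mm down to a hard stop (casting leans 0.034 rad), and let go it springs level. Which foot it is varies; untouched, all look alike
- foot_2 (a point): centre of the top face of the casting's near right foot, made as foot_1
- foot_3 (a point): centre of the top face of the casting's far left foot, made as foot_1
- foot_4 (a point): centre of the top face of the casting's far right foot, made as foot_1
- shim_a (a joint): rad that folded shim strip 'a' has been pressed: 0 as found (each half leans 0.45 rad), 0.45 flat on the bench, negative if the fold is pulled up. About 8 N straight down on the ridge flattens it; it stays as left. (At a sound foot it butts on the packing and stops at 0.09.) Its foot varies: the one 53 mm from its fold, to the casting's +x
- fold_a (a point): top middle of the ridge of strip 'a': aluminium, 18 mm wide, 68 mm long, 3.5 mm thick, folded across like a low tent, ridge 18 mm high and along the casting's y. Outer (-x) end screwed down; loose toe 1.5 mm short of the foot. Ridge is 33 mm from the foot's edge; pressed flat it ends 3.5 mm high, 4 mm nearer, and the toe has slid 5 mm under the foot, which then gives 1 mm at most
- shim_b (a joint): rad that folded shim strip 'b' has been pressed: 0 as found (each half leans 0.45 rad), 0.45 flat on the bench, negative if the fold is pulled up. About 8 N straight down on the ridge flattens it; it stays as left. (At a sound foot it butts on the packing and stops at 0.09.) Its foot varies: the one 53 mm from its fold, to the casting's +x
- fold_b (a point): top middle of the ridge of strip 'b': aluminium, 18 mm wide, 68 mm long, 3.5 mm thick, folded across like a low tent, ridge 18 mm high and along the casting's y. Outer (-x) end screwed down; loose toe 1.5 mm short of the foot. Ridge is 33 mm from the foot's edge; pressed flat it ends 3.5 mm high, 4 mm nearer, and the toe has slid 5 mm under the foot, which then gives 1 mm at most
- shim_c (a joint): rad that folded shim strip 'c' has been pressed: 0 as found (each half leans 0.45 rad), 0.45 flat on the bench, negative if the fold is pulled up. About 8 N straight down on the ridge flattens it; it stays as left. (At a sound foot it butts on the packing and stops at 0.09.) Its foot varies: the one 53 mm from its fold, to the casting's +x
- fold_c (a point): top middle of the ridge of strip 'c': aluminium, 18 mm wide, 68 mm long, 3.5 mm thick, folded across like a low tent, ridge 18 mm high and along the casting's y. Outer (-x) end screwed down; loose toe 1.5 mm short of the foot. Ridge is 33 mm from the foot's edge; pressed flat it ends 3.5 mm high, 4 mm nearer, and the toe has slid 5 mm under the foot, which then gives 1 mm at most
- shim_d (a joint): rad that folded shim strip 'd' has been pressed: 0 as found (each half leans 0.45 rad), 0.45 flat on the bench, negative if the fold is pulled up. About 8 N straight down on the ridge flattens it; it stays as left. (At a sound foot it butts on the packing and stops at 0.09.) Its foot varies: the one 53 mm from its fold, to the casting's +x
- fold_d (a point): top middle of the ridge of strip 'd': aluminium, 18 mm wide, 68 mm long, 3.5 mm thick, folded across like a low tent, ridge 18 mm high and along the casting's y. Outer (-x) end screwed down; loose toe 1.5 mm short of the foot. Ridge is 33 mm from the foot's edge; pressed flat it ends 3.5 mm high, 4 mm nearer, and the toe has slid 5 mm under the foot, which then gives 1 mm at most
- putter_grip: blue rubber putter grip, 255 x 26 x 29 mm, lying; origin in the middle of its underside; bystander
- collar: steel shaft clamp collar, ring 38 mm across with a small lug, 15 mm high, lying behind the far feet's middle; origin under its centre; bystander
- ferrule: white plastic ferrule, 15 mm across, 26 mm high, standing between the two near strips; origin under its centre; bystander
- club_head: copper-toned hybrid club head, about 90 mm across, 37 mm high with a hosel to 66 mm; origin under its centre; bystander

How it is judged:
By the outcome, as a careful person would: the job done as asked, in the order asked, and still so for the second after the job is handed in, with the robot touching nothing.
It also fails if it takes over 58 s, if anything falls off the work surface, if the arm or the gripper's body presses on something with over 40 N, if the wrist force passes 120 N, or if a joint passes its speed limit or range.

ROBOT

A 6-joint arm with a two-finger parallel gripper is mounted at the origin on the work surface. World frame = base frame: x ahead of the robot, y to its left, z up, the work surface at z = 0. Lengths are in m, angles in degrees, forces in N, time in s.
With the tool pointing down it reaches from about 0.4 to 0.825 m from the base axis. Payload 7 kg.
Tool frame: the origin (TCP) lies at the very end of the fingers, on their centre line; the grasp point (between the pads) lies 19 mm behind it; x points along the fingers, y is the direction in which the jaws open and shut, and the axes are right-handed (so a half turn about x gives the same grasp; the last joint's range is limited). The gripper opens to 88 mm and grips with 3 to 60 N. Pads are 19 mm wide; open, the fingers measure 130 mm over their backs; the gripper's body (78 mm by 193 mm) begins 47 mm behind the grasp point.
Start: joints at [-50.816, 20.546, 0.682, 0, -70.136, -16.507], TCP at [0.26, -0.623, 0.227] pointing down, gripper open.
Joint ranges: [-176.03, 176.03], [-82.01, 121.73], [-58.28, 71.71], [-173.87, 95.51], [-174.79, -0.11], [-173.66, 173.66]. Speed limits (degrees/s): [136.94, 136.94, 172.46, 180, 180, 180].

INTERFACE

Orientations are given as [roll, pitch, yaw] about the fixed x, y, z axes, in that order (R = Rz(yaw) Ry(pitch) Rx(roll)).
In Python, from plant import monitor, eyes, ticket gives the robot as it stands. The module is installed in compiled form; this text tells all that it offers.
- The arm moves only by the shell command python3 -m crank 'ROWS'. ROWS is JSON, a list of rows, each an object with "linear": the shift along the world's x, y, z in units of 60 mm (1.0 is 60 mm), a list of three; "rot": the turn, a rotation vector about the world's x, y, z in units of 5 degrees (1.0 is 5 degrees), a list of three; "hand": the opening, from 0 (shut) to 1 (fully open). In form: [{"linear": [tx, ty, tz], "rot": [ax, ay, az], "hand": hand}, ...]. A call has 1 to 20 rows; each row shifts and turns the pose as measured when the row begins; what a row does not reach is not made up. A row lasts 1/8 s, in which the tool goes at most 62.5 mm and 10.7 degrees, less where a joint would pass 70% of its speed; a pose out of reach is approached as far as the arm can. A call is refused whole if a number of a shift passes 1 or a number of a turn 1, either way. A call with a gripper value outside its range is refused whole. The fingers move at their own pace and stop on an object; the grip force is fixed at half the most. Time passes only in rows, so rows that do not move let the fingers close. It gives the time, the measured TCP pose, the force and the opening at its end, in the units of the state.
- monitor.get_obs(): the state, without advancing time (a new reading comes with each control period).
- eyes.snapshot(name): name is "scene" or "top" or "wrist"; returns a dict with "image" (400x640x3 uint8, red, green, blue), "depth" (400x640 float32, m along the optical axis (not along the pixel's ray), 0 where there is no reading), "K" (3x3 intrinsics, pixels), "k1" (the pictures are not rectified: a ray, as slopes to the right and down, at radius r is drawn at 1 + k1 r^2 times it, then the intrinsics apply), "camera_from_world" (4x4, takes a point from world to camera coordinates); the wrist camera has in their place "hand_eye" (4x4, takes a point from camera to tool coordinates, whose origin is the TCP and whose axes are the tool frame's). Camera axes: x right, y up, looking along -z (the intrinsics and any distortion apply to the point x, -y, -z); pixel columns grow to the right and rows downward; lengths in m; the calibration is good to about 2 mm. A picture is of the moment at which its call begins: read the wrist's pose just before it.
- ticket.close_job(): hands the job in, once; it reports no verdict.
The state is a dict: "clock": time; "joint_pos": joint angles; "qvel": joint speeds; "tau": joint torques, N m; "tool_pos": TCP position; "orientation": TCP orientation; "force": force on the tool from outside, world axes, zero at the start; "moment": the same for the moment, N m; "opening": finger opening in m.
Only numpy, scipy, OpenCV 4.12 (cv2) and the standard library are available. Lean on these libraries where they do the work, as an engineer would, in place of code of your own. Each camera call takes 0.05 s, during which the arm holds its last target.

## Working session

There is one attempt and no reset: what is moved stays moved. The work goes in short steps, Python scripts to look and compute and a shell command to move; the robot and the scene stay as the last step left them, time stands still between calls to the robot, and variables do not carry over. Pictures are saved under pics/ and viewed, and the job is handed in when it is done.

```bash
mkdir -p pics
cat > h.py <<'E'
import numpy as np,cv2
from plant import monitor,eyes,ticket
def save(n,fn):
    o=monitor.get_obs(); s=eyes.snapshot(n); cv2.imwrite('pics/'+fn,s['image'][:,:,::-1]); np.save('pics/'+fn+'.npy',dict(s,obs=o),allow_pickle=True); return s
def load(fn): return np.load('pics/'+fn+'.npy',allow_pickle=True).item()
def ray(s,u,v):
    K=s['K']; xd=(u-K[0,2])/K[0,0]; yd=(v-K[1,2])/K[1,1]
    x,y=xd,yd
    for _ in range(20):
        f=1+s['k1']*(x*x+y*y); x,y=xd/f,yd/f
    d=np.array([x,-y,-1.]); 
    T=np.linalg.inv(s['camera_from_world'])
    return T[:3,3],T[:3,:3]@d
def onz(s,u,v,z):
    o,d=ray(s,u,v); return o+d*(z-o[2])/d[2]
def dep(s,u,v):
    o,d=ray(s,u,v); return o+d*s['depth'][int(v),int(u)]
E
python3 - <<'E'
from h import *
for n in('scene','top','wrist'):
    s=save(n,n+'0.png'); print(n,s['K'][0],s['k1'])
o=monitor.get_obs();print(o)
E
```

```text
scene [431.04760208   0.         316.10798399] -0.03164755584621898
top [419.83127257   0.         317.27684971] -0.006575965113245574
wrist [299.46606577   0.         319.5848463 ] -0.02376896736270972
{'clock': 0.15, 'joint_pos': array([-5.08167210e+01,  2.05839623e+01,  6.45248354e-01, -1.19922772e-02,
       -7.01354633e+01, -1.65076984e+01]), 'qvel': array([-3.65194910e-02, -9.85623808e-02,  1.85746590e-01, -1.76468116e-04,
        1.26935922e-01, -2.09537515e-02]), 'tau': array([-1.17339638e-03, -5.83273566e+01,  2.93292618e+01,  7.00132772e+00,
        8.77355633e-03, -1.15846142e-04]), 'tool_pos': array([ 0.26004962, -0.62250018,  0.22581976]), 'orientation': array([ 97.86607828,  89.92497057, 120.53757659]), 'force': array([ 1.2134339 ,  0.16863351, -0.44757768]), 'moment': array([-0.00853084,  0.0409521 , -0.00978367]), 'opening': 0.08768096734959255}
```

View pics/scene0.png

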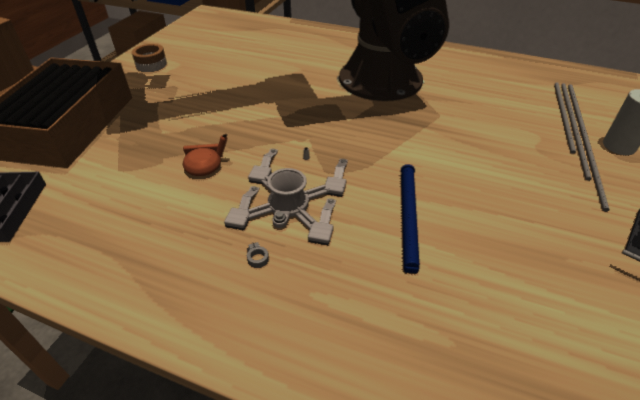

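View pics/top0.png

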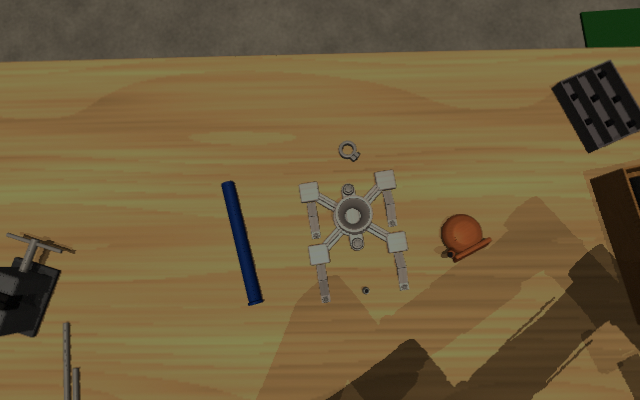

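The top view shows the casting with feet near (319,254), (397,242), (309,192) and (385,180). The strips run downward from the feet, toward the robot. I'll enlarge it and measure.

Run:
```python
from h import *
s=load('top0.png'); im=s['image'][130:320,280:440,::-1]
cv2.imwrite('pics/topz.png',cv2.resize(im,None,fx=3.1,fy=3.1,interpolation=cv2.INTER_CUBIC))
T=np.linalg.inv(s['camera_from_world']);print(T[:3,3])
for u,v in((319,254),(397,242),(309,192),(385,180)):
    print(onz(s,u,v,.016),dep(s,u,v))
print(onz(s,365,290,.026),onz(s,461,235,.03))
hs=cv2.cvtColor(s['image'],cv2.COLOR_RGB2HSV)
m=((hs[...,1]<60)&(hs[...,2]>95)).astype(np.uint8)
m[:130]=0;m[320:]=0;m[:,:290]=0;m[:,420:]=0
cv2.imwrite('pics/m.png',cv2.resize(m[130:320,280:440]*255,None,fx=3.1,fy=3.1))
```

```text
[0.44887899 0.01531421 0.87091442]
[0.47833937 0.03386102 0.016     ] [0.47834233 0.03386289 0.01591401]
[ 0.50048892 -0.12406773  0.016     ] [ 0.50031225 -0.12359061  0.01892649]
[0.60600785 0.05308882 0.016     ] [0.60592649 0.05306926 0.01644271]
[ 0.62879033 -0.10470046  0.016     ] [ 0.62902021 -0.10485381  0.01490761]
[ 0.4067359  -0.05591584  0.026     ] [ 0.5118451  -0.24897539  0.03      ]
```

View pics/topz.png

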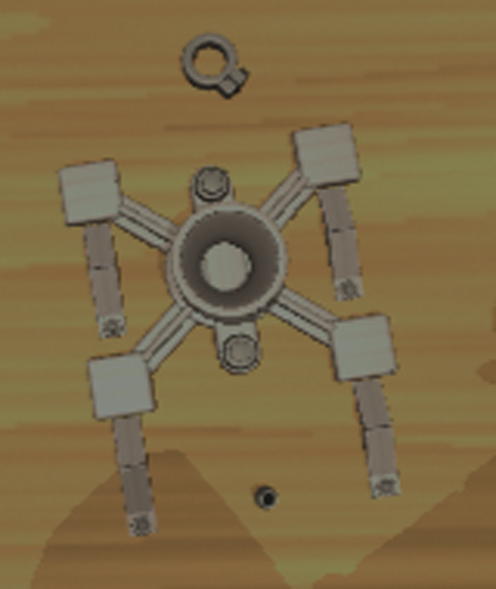

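View pics/m.png

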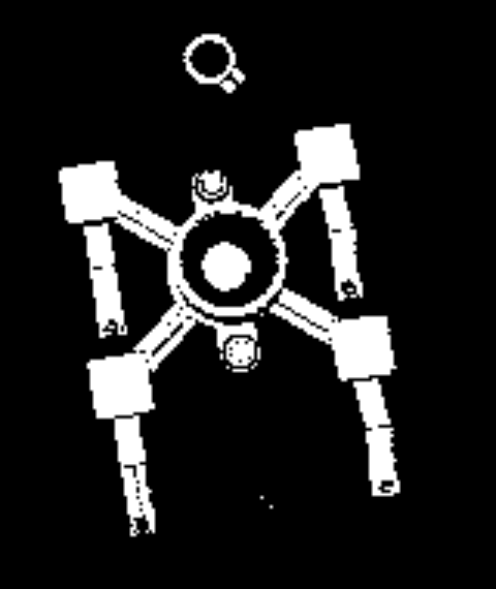

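View pics/wrist0.png

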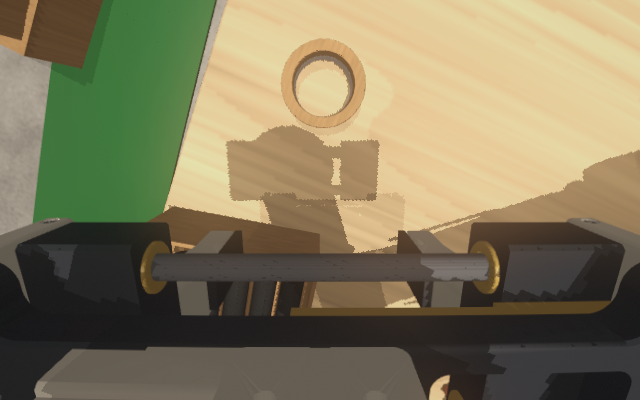

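```bash
cat >> h.py <<'E'
from scipy.spatial.transform import Rotation as Ro
def st():
    o=monitor.get_obs();R=Ro.from_euler('xyz',o['orientation'],degrees=True).as_matrix()
    print('t',o['clock'],'p',np.round(o['tool_pos']*1e3,1),'F',np.round(o['force'],1),'M',np.round(o['moment'],2),'op',round(o['opening'],4),'down',np.round(R[:,0],3),'jaw yaw',np.degrees(np.arctan2(R[1,1],R[0,1])).round(2))
E
python3 - <<'E'
from h import *
s=load('top0.png')
f=lambda X,Y,z:onz(s,280+(X+.5)/3.1-.5,130+(Y+.5)/3.1-.5,z)
F=dict(NL=f(121.5,386,.016),NR=f(364,347,.016),FL=f(90,193,.016),FR=f(326,154,.016))
S=dict(NL=f(131,466,.018),NR=f(378,426,.018),FL=f(103,268,.018),FR=f(341,230,.018))
for k in F:print(k,F[k].round(4),S[k].round(4),np.linalg.norm(F[k][:2]-S[k][:2]).round(4))
y=(F['NL']-F['NR']+F['FL']-F['FR']);x=F['FL']-F['NL']+F['FR']-F['NR']
c=sum(F.values())/4
print(np.degrees(np.arctan2(-y[0],y[1])),np.degrees(np.arctan2(x[1],x[0])),np.linalg.norm(x)/2,np.linalg.norm(y)/2,c)
th=(np.arctan2(-y[0],y[1])+np.arctan2(x[1],x[0]))/2
R=np.array([[np.cos(th),-np.sin(th)],[np.sin(th),np.cos(th)]])
for k,(a,b) in dict(NL=(-65,80),NR=(-65,-80),FL=(65,80),FR=(65,-80)).items():
    print(k,'foot',c[:2]+R@[a/1e3,b/1e3],'fold',c[:2]+R@[(a-53)/1e3,b/1e3])
st()
E
```

```text
NL [0.478  0.0342 0.016 ] [0.4268 0.0286 0.018 ] 0.0515
NR [ 0.5013 -0.1243  0.016 ] [ 0.4504 -0.1308  0.018 ] 0.0514
FL [0.6062 0.0537 0.016 ] [0.5553 0.0454 0.018 ] 0.0515
FR [ 0.6302 -0.1044  0.016 ] [ 0.5784 -0.1121  0.018 ] 0.0524
8.502371578390855 8.721833906062768 0.13005262246264832 0.16002486315510928 [ 0.55391734 -0.03519235  0.016     ]
NL foot [0.4776707  0.03417226] fold [0.42526829 0.02623582]
NR foot [ 0.50162977 -0.1240237 ] fold [ 0.44922736 -0.13196015]
FL foot [0.60620492 0.05363901] fold [0.55380251 0.04570256]
FR foot [ 0.63016399 -0.10455696] fold [ 0.57776158 -0.1124934 ]
t 0.15 p [ 260.  -622.5  225.8] F [ 1.2  0.2 -0.4] M [-0.01  0.04 -0.01] op 0.0877 down [-0.001  0.001 -1.   ] jaw yaw 112.67
```

```bash
python3 -m crank '[{"linear":[0.4,0.83,0],"rot":[0,0,-0.28],"hand":0},{"linear":[0.4,0.83,0],"rot":[0,0,-0.28],"hand":0},{"linear":[0.4,0.83,0],"rot":[0,0,-0.28],"hand":0},{"linear":[0.4,0.83,0],"rot":[0,0,-0.28],"hand":0},{"linear":[0.4,0.83,0],"rot":[0,0,-0.28],"hand":0},{"linear":[0.4,0.83,0],"rot":[0,0,-0.28],"hand":0},{"linear":[0.4,0.83,0],"rot":[0,0,-0.28],"hand":0},{"linear":[0.4,0.83,0],"rot":[0,0,-0.28],"hand":0},{"linear":[0.4,0.83,0],"rot":[0,0,-0.28],"hand":0},{"linear":[0,0,0],"rot":[0,0,0],"hand":0}]'; python3 -c "from h import *;st()"
```

```text
clock: 1.4
tool_pos: [0.479, -0.1594, 0.2228]
orientation: [99.2, 89.7, 108.7]
force: [-1.2, 0.2, 0.3]
opening: 0.0004
t 1.4 p [ 479.  -159.4  222.8] F [-1.2  0.2  0.3] M [-0.08 -0.    0.04] op 0.0004 down [-0.002  0.005 -1.   ] jaw yaw 99.52
```

```bash
python3 -m crank '[{"linear":[0.38,0.59,0],"rot":[0,0,-0.2],"hand":0},{"linear":[0,0,-0.9],"rot":[0,0,0],"hand":0},{"linear":[0,0,-0.9],"rot":[0,0,0],"hand":0},{"linear":[0,0,-0.8],"rot":[0,0,0],"hand":0},{"linear":[0,0,0],"rot":[0,0,0],"hand":0}]'; python3 -c "
from h import *;st();save('top','top1.png');save('wrist','w1.png')"
```

```text
clock: 2.02
tool_pos: [0.502, -0.1242, 0.0642]
orientation: [68.0, 89.7, 76.5]
force: [0.4, -1.4, 1.2]
opening: 0.0003
t 2.025 p [ 502.  -124.2   64.2] F [ 0.4 -1.4  1.2] M [-0.02 -0.01  0.05] op 0.0003 down [ 0.001  0.004 -1.   ] jaw yaw 98.57
```

View pics/w1.png

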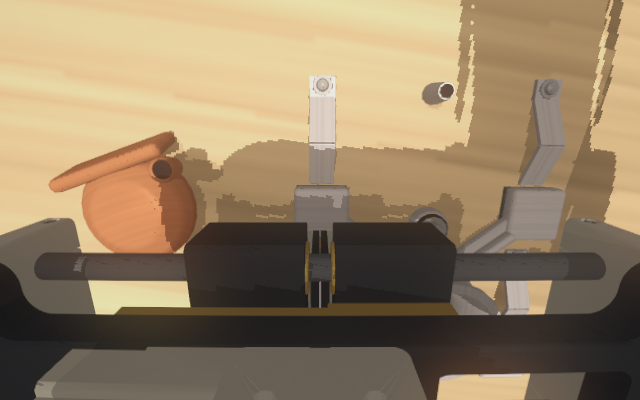

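View pics/top1.png

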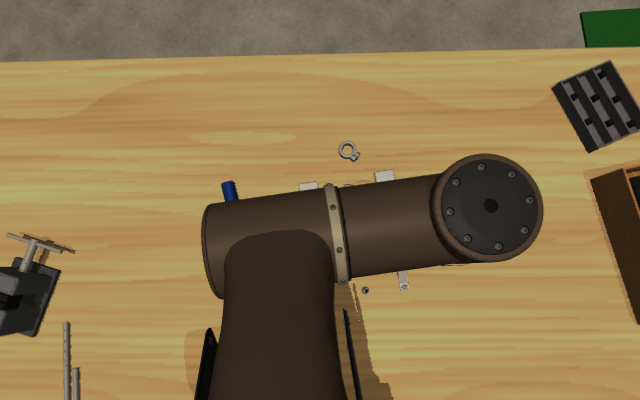

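The wrist view shows the near-right foot at (322,205), on the tool centreline. Now I'll press it in small steps.

```bash
python3 -m crank '[{"linear":[0,0,-0.65],"rot":[0,0,0],"hand":0},{"linear":[0,0,0],"rot":[0,0,0],"hand":0}]'; for i in 1 ; do python3 -m crank '[{"linear":[0,0,-0.05],"rot":[0,0,0],"hand":0}]'; python3 -m crank '[{"linear":[0,0,-0.05],"rot":[0,0,0],"hand":0}]';python3 -m crank '[{"linear":[0,0,-0.05],"rot":[0,0,0],"hand":0}]'; python3 -m crank '[{"linear":[0,0,-0.05],"rot":[0,0,0],"hand":0}]'; done | grep -v -e orie -e open
```

```text
clock: 2.38
tool_pos: [0.5094, -0.1243, 0.0336]
orientation: [6.8, 89.0, 15.4]
force: [-0.2, -0.0, 0.5]
opening: 0.0005
clock: 2.5
tool_pos: [0.5116, -0.1244, 0.0334]
force: [-1.0, 0.3, -0.4]
clock: 2.62
tool_pos: [0.5127, -0.1244, 0.0321]
force: [0.2, 0.4, 0.5]
clock: 2.75
tool_pos: [0.5135, -0.1243, 0.0301]
force: [-0.4, -0.1, 0.9]
clock: 2.88
tool_pos: [0.5138, -0.1242, 0.0275]
force: [-0.1, -0.4, -0.7]
```

```bash
python3 -c "
from h import *;st();o=monitor.get_obs();print(o['joint_pos'].round(2),o['tau'].round(1),o['qvel'].round(2))"
```

```text
t 2.875 p [ 513.8 -124.2   27.5] F [-0.1 -0.4 -0.7] M [-0.08  0.09 -0.04] op 0.0003 down [ 0.027  0.005 -1.   ] jaw yaw 98.71
[  7.62  18.8  -32.65  -0.13 -36.98 -88.8 ] [ -0.  -46.4  19.6   4.6  -0.1   0. ] [-0.08  1.76 -1.04  0.08  3.43  0.04]
```

```bash
python3 -m crank '[{"linear":[-0.2,0,0],"rot":[0,0.3,0],"hand":0},{"linear":[0,0,0],"rot":[0,0,0],"hand":0},{"linear":[0,0,0],"rot":[0,0,0],"hand":0},{"linear":[0,0,0],"rot":[0,0,0],"hand":0}]';python3 -c "from h import *;st()"
```

```text
clock: 3.38
tool_pos: [0.5006, -0.1242, 0.0273]
orientation: [104.6, 89.7, 113.3]
force: [0.0, -0.1, 0.9]
opening: 0.0005
t 3.375 p [ 500.6 -124.2   27.3] F [ 0.  -0.1  0.9] M [-0.06 -0.    0.  ] op 0.0005 down [-0.002  0.005 -1.   ] jaw yaw 98.72
```

```bash
(python3 -m crank '[{"linear":[0,0,-0.13],"rot":[0,0,0],"hand":0},{"linear":[0,0,0],"rot":[0,0,0],"hand":0}]'; python3 -m crank '[{"linear":[0,0,-0.05],"rot":[0,0,0],"hand":0}]'; python3 -m crank '[{"linear":[0,0,-0.05],"rot":[0,0,0],"hand":0}]';python3 -m crank '[{"linear":[0,0,-0.05],"rot":[0,0,0],"hand":0}]') | grep -v -e orie -e open;python3 -c "from h import *;st()"
```

```text
clock: 3.62
tool_pos: [0.5006, -0.1242, 0.0189]
force: [0.3, 0.0, 0.4]
clock: 3.75
tool_pos: [0.5009, -0.1242, 0.016]
force: [-5.5, 3.2, 32.0]
clock: 3.88
tool_pos: [0.501, -0.1244, 0.0155]
force: [-19.4, 9.3, 63.4]
clock: 4.0
tool_pos: [0.501, -0.1243, 0.0157]
force: [-14.8, 7.8, 47.3]
t 4.0 p [ 501.  -124.3   15.7] F [-14.8   7.8  47.3] M [ 2.93  5.84 -0.01] op 0.0002 down [-0.001  0.003 -1.   ] jaw yaw 98.9
```

Near right is solid: contact at z=16.0 mm, and the force climbed to 63 N with no give, so I'll use gentler steps. Next is near left.

```bash
python3 -m crank '[{"linear":[0,0,0.25],"rot":[0,0,0],"hand":0},{"linear":[0,0,0.4],"rot":[0,0,0],"hand":0},{"linear":[0,0,0.4],"rot":[0,0,0],"hand":0},{"linear":[0,0,0.2],"rot":[0,0,0],"hand":0},{"linear":[0,0,0],"rot":[0,0,0],"hand":0},{"linear":[-0.13,0.66,0],"rot":[0,0,0],"hand":0},{"linear":[-0.13,0.66,0],"rot":[0,0,0],"hand":0},{"linear":[-0.13,0.66,0],"rot":[0,0,0],"hand":0},{"linear":[0,0.66,0],"rot":[0,0,0],"hand":0},{"linear":[0,0,0],"rot":[0,0,0],"hand":0},{"linear":[0,0,0],"rot":[0,0,0],"hand":0}]';python3 -c "from h import *;st()"
```

```text
clock: 5.38
tool_pos: [0.4733, 0.0373, 0.087]
orientation: [162.7, 89.5, 171.5]
force: [-0.5, -0.2, 0.2]
opening: 0.0001
t 5.375 p [473.3  37.3  87. ] F [-0.5 -0.2  0.2] M [-0.   -0.03 -0.01] op 0.0001 down [-0.008  0.001 -1.   ] jaw yaw 98.76
```

```bash
python3 -m crank '[{"linear":[0.07,-0.05,-0.2],"rot":[0,-0.09,0],"hand":0},{"linear":[0,0,-0.3],"rot":[0,0,0],"hand":0},{"linear":[0,0,-0.3],"rot":[0,0,0],"hand":0},{"linear":[0,0,-0.2],"rot":[0,0,0],"hand":0},{"linear":[0,0,0],"rot":[0,0,0],"hand":0},{"linear":[0,0,0],"rot":[0,0,0],"hand":0}]';python3 -c "from h import *;st()"
```

```text
clock: 6.12
tool_pos: [0.4769, 0.0295, 0.0237]
orientation: [173.5, 89.8, -178.1]
force: [0.2, -0.8, 0.0]
opening: 0.0007
t 6.125 p [476.9  29.5  23.7] F [ 0.2 -0.8  0. ] M [-0.05 -0.01 -0.01] op 0.0007 down [-0.003 -0.    -1.   ] jaw yaw 98.43
```

```bash
(python3 -m crank '[{"linear":[0.01,0.08,-0.08],"rot":[0,0,0],"hand":0},{"linear":[0,0,0],"rot":[0,0,0],"hand":0}]'; python3 -m crank '[{"linear":[0,0,-0.035],"rot":[0,0,0],"hand":0}]'; python3 -m crank '[{"linear":[0,0,-0.025],"rot":[0,0,0],"hand":0}]') | grep -v -e orie -e open;python3 -c "from h import *;st()"
```

```text
clock: 6.38
tool_pos: [0.4783, 0.0348, 0.0195]
force: [0.4, 0.0, 0.6]
clock: 6.5
tool_pos: [0.4785, 0.0352, 0.0177]
force: [0.2, 0.1, 0.2]
clock: 6.62
tool_pos: [0.4786, 0.0352, 0.0162]
force: [-2.2, 0.3, 8.5]
t 6.625 p [478.6  35.2  16.2] F [-2.2  0.3  8.5] M [0.   0.75 0.03] op 0.0008 down [-0.     0.001 -1.   ] jaw yaw 98.46
```

```bash
(python3 -m crank '[{"linear":[0,0,-0.02],"rot":[0,0,0],"hand":0}]'; python3 -m crank '[{"linear":[0,0,-0.02],"rot":[0,0,0],"hand":0}]') | grep -v -e orie -e open
```

```text
clock: 6.75
tool_pos: [0.4787, 0.0353, 0.016]
force: [-8.8, 1.3, 27.3]
clock: 6.88
tool_pos: [0.4787, 0.0353, 0.0161]
force: [-7.4, 1.6, 22.2]
```

Near left is also solid: 27 N at z=16.0 mm. Next is far left.

```bash
python3 -m crank '[{"linear":[0,0,0.25],"rot":[0,0,0],"hand":0},{"linear":[0,0,0.35],"rot":[0,0,0],"hand":0},{"linear":[0,0,0.25],"rot":[0,0,0],"hand":0},{"linear":[0,0,0],"rot":[0,0,0],"hand":0},{"linear":[0.45,0.08,0],"rot":[0,0,0],"hand":0},{"linear":[0.45,0.08,0],"rot":[0,0,0],"hand":0},{"linear":[0.45,0.08,0],"rot":[0,0,0],"hand":0},{"linear":[0.45,0.08,0],"rot":[0,0,0],"hand":0},{"linear":[0.3,0,0],"rot":[0,0,0],"hand":0},{"linear":[0,0,0],"rot":[0,0,0],"hand":0},{"linear":[0,0,0],"rot":[0,0,0],"hand":0}]';python3 -c "from h import *;st()"
```

```text
clock: 8.25
tool_pos: [0.6045, 0.054, 0.0617]
orientation: [177.6, 89.6, -173.9]
force: [-0.3, -1.0, -0.2]
opening: 0.0007
t 8.25 p [604.5  54.   61.7] F [-0.3 -1.  -0.2] M [ 0.    0.01 -0.03] op 0.0007 down [-0.007 -0.001 -1.   ] jaw yaw 98.5
```

```bash
python3 -m crank '[{"linear":[0.03,0,-0.2],"rot":[0,-0.08,0],"hand":0},{"linear":[0,0,-0.25],"rot":[0,0,0],"hand":0},{"linear":[0,0,-0.2],"rot":[0,0,0],"hand":0},{"linear":[0,0,0],"rot":[0,0,0],"hand":0},{"linear":[0,0,0],"rot":[0,0,0],"hand":0}]';python3 -c "from h import *;st()"
```

```text
clock: 8.88
tool_pos: [0.604, 0.0537, 0.0191]
orientation: [-145.7, 89.9, -137.2]
force: [0.3, 0.0, -0.4]
opening: 0.0005
t 8.875 p [604.   53.7  19.1] F [ 0.3  0.  -0.4] M [ 0.05 -0.03  0.02] op 0.0005 down [-0.001 -0.001 -1.   ] jaw yaw 98.51
```

```bash
(python3 -m crank '[{"linear":[0.03,0,-0.03],"rot":[0,0,0],"hand":0}]'; python3 -m crank '[{"linear":[0,0,-0.025],"rot":[0,0,0],"hand":0}]'; python3 -m crank '[{"linear":[0,0,-0.02],"rot":[0,0,0],"hand":0}]';python3 -m crank '[{"linear":[0,0,-0.02],"rot":[0,0,0],"hand":0}]') | grep -v -e orie -e open;python3 -c "from h import *;st()"
```

```text
clock: 9.0
tool_pos: [0.6061, 0.0538, 0.0176]
force: [0.4, -0.3, 0.3]
clock: 9.12
tool_pos: [0.6065, 0.0539, 0.0164]
force: [-0.3, 0.9, -0.3]
clock: 9.25
tool_pos: [0.6067, 0.054, 0.0154]
force: [-1.2, 0.6, 2.2]
clock: 9.38
tool_pos: [0.6068, 0.0541, 0.0144]
force: [-1.0, 0.3, 2.7]
t 9.375 p [606.8  54.1  14.4] F [-1.   0.3  2.7] M [ 0.24  0.46 -0.04] op 0.0007 down [ 0.001 -0.    -1.   ] jaw yaw 98.52
```

It seems to give: 2.7 N at z=14.4 mm. I'll keep going to the stop.

```bash
(python3 -m crank '[{"linear":[0,0,-0.025],"rot":[0,0,0],"hand":0}]'; python3 -m crank '[{"linear":[0,0,-0.02],"rot":[0,0,0],"hand":0}]';python3 -m crank '[{"linear":[0,0,-0.02],"rot":[0,0,0],"hand":0}]') | grep -v -e orie -e open;python3 -c "from h import *;st()"
```

```text
clock: 9.5
tool_pos: [0.6069, 0.0542, 0.0132]
force: [-1.4, 1.7, 4.4]
clock: 9.62
tool_pos: [0.607, 0.0542, 0.0128]
force: [-5.5, 0.7, 16.2]
clock: 9.75
tool_pos: [0.607, 0.0543, 0.0128]
force: [-6.6, 2.0, 15.9]
t 9.75 p [607.   54.3  12.8] F [-6.6  2.  15.9] M [ 0.36  2.35 -0.02] op 0.0004 down [ 0.002 -0.001 -1.   ] jaw yaw 98.58
```

The far-left foot gives, dropping from 16 to 12.8 mm onto a hard stop. I'll press the strip on its robot side next.

```bash
python3 -m crank '[{"linear":[0,0,0.25],"rot":[0,0,0],"hand":0},{"linear":[0,0,0.3],"rot":[0,0,0],"hand":0},{"linear":[0,0,0],"rot":[0,0,0],"hand":0},{"linear":[-0.3,-0.05,0],"rot":[0,0,0],"hand":0},{"linear":[-0.3,-0.05,0],"rot":[0,0,0],"hand":0},{"linear":[-0.22,-0.04,0],"rot":[0,0,0],"hand":0},{"linear":[0,0,0],"rot":[0,0,0],"hand":0},{"linear":[0,0,0],"rot":[0,0,0],"hand":0}]';python3 -c "
from h import *;st();save('wrist','w2.png');save('scene','s2.png')"
```

```text
clock: 10.75
tool_pos: [0.5572, 0.0455, 0.0471]
orientation: [-15.0, 89.8, -6.5]
force: [0.4, -0.5, 0.9]
opening: 0.0003
t 10.75 p [557.2  45.5  47.1] F [ 0.4 -0.5  0.9] M [-0.01 -0.08  0.02] op 0.0003 down [ 0.003 -0.    -1.   ] jaw yaw 98.57
```

View pics/w2.png

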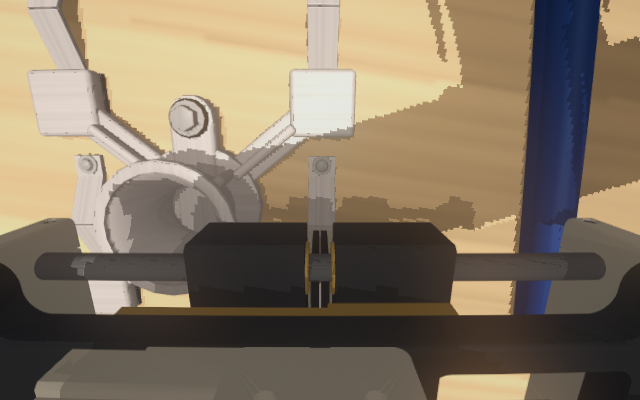

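View pics/s2.png

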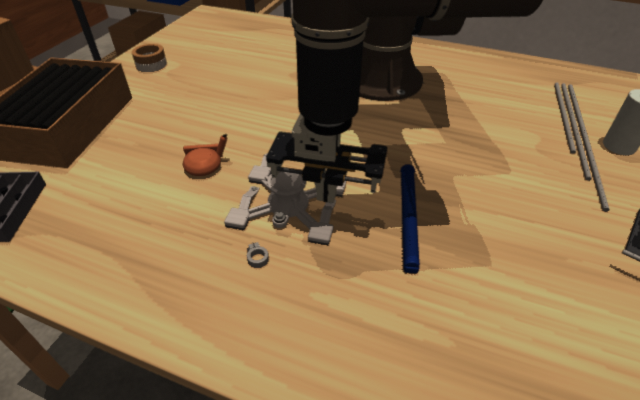

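The wrist view shows the strip in line under the fingers, with its screw at (321,165). Now I'll lower onto the ridge.

```bash
(python3 -m crank '[{"linear":[0,0,-0.2],"rot":[0,0,0],"hand":0},{"linear":[0,0,-0.2],"rot":[0,0,0],"hand":0},{"linear":[0,0,0],"rot":[0,0,0],"hand":0}]';python3 -m crank '[{"linear":[0,0,-0.05],"rot":[0,0,0],"hand":0}]';python3 -m crank '[{"linear":[0,0,-0.05],"rot":[0,0,0],"hand":0}]';python3 -m crank '[{"linear":[0,0,-0.05],"rot":[0,0,0],"hand":0}]') | grep -v -e orie -e open;python3 -c "from h import *;st()"
```

```text
clock: 11.22
tool_pos: [0.5575, 0.0455, 0.0205]
force: [-0.4, 0.3, 0.7]
clock: 11.35
tool_pos: [0.5579, 0.0456, 0.0174]
force: [1.2, -0.3, 9.7]
clock: 11.48
tool_pos: [0.559, 0.0458, 0.0151]
force: [0.3, -0.8, 8.8]
clock: 11.6
tool_pos: [0.5599, 0.0459, 0.013]
force: [-0.8, -1.0, 8.6]
t 11.6 p [559.9  45.9  13. ] F [-0.8 -1.   8.6] M [-0.26  0.56 -0.02] op 0.0005 down [ 0.006 -0.    -1.   ] jaw yaw 98.63
```

```bash
(python3 -m crank '[{"linear":[-0.02,0,-0.05],"rot":[0,0.05,0],"hand":0}]';python3 -m crank '[{"linear":[0,0,-0.05],"rot":[0,0,0],"hand":0}]';python3 -m crank '[{"linear":[0,0,-0.05],"rot":[0,0,0],"hand":0}]') | grep -v -e orie -e open;python3 -c "from h import *;st()"
```

```text
clock: 11.72
tool_pos: [0.5603, 0.0461, 0.0113]
force: [0.7, -2.2, 9.2]
clock: 11.85
tool_pos: [0.561, 0.0461, 0.0092]
force: [-1.8, -1.6, 7.2]
clock: 11.98
tool_pos: [0.5615, 0.0461, 0.007]
force: [-2.4, -0.1, 8.0]
t 11.975 p [561.5  46.1   7. ] F [-2.4 -0.1  8. ] M [-0.03  0.99  0.03] op 0.0005 down [ 0.007  0.    -1.   ] jaw yaw 98.73
```

```bash
(python3 -m crank '[{"linear":[-0.02,0,-0.05],"rot":[0,0.05,0],"hand":0}]';python3 -m crank '[{"linear":[-0.02,0,-0.04],"rot":[0,0,0],"hand":0}]';python3 -m crank '[{"linear":[-0.02,0,-0.03],"rot":[0,0.03,0],"hand":0}]') | grep -v -e orie -e open;python3 -c "from h import *;st()"
```

```text
clock: 12.1
tool_pos: [0.5615, 0.0462, 0.0051]
force: [2.0, -2.2, 8.8]
clock: 12.22
tool_pos: [0.5617, 0.0463, 0.0039]
force: [0.4, -3.0, 7.9]
clock: 12.35
tool_pos: [0.5618, 0.0463, 0.0036]
force: [-3.6, -3.2, 17.9]
t 12.35 p [561.8  46.3   3.6] F [-3.6 -3.2 17.9] M [-0.68  1.11  0.  ] op 0.0004 down [ 0.007  0.001 -1.   ] jaw yaw 98.88
```

```bash
python3 -m crank '[{"linear":[0,0,-0.025],"rot":[0,0,0],"hand":0}]'; python3 -m crank '[{"linear":[0,0,-0.025],"rot":[0,0,0],"hand":0}]'; python3 -m crank '[{"linear":[0,0,0.2],"rot":[0,0.05,0],"hand":0},{"linear":[0,0,0.3],"rot":[0,0,0],"hand":0},{"linear":[0,0,0.2],"rot":[0,0,0],"hand":0},{"linear":[0,0,0],"rot":[0,0,0],"hand":0},{"linear":[0.3,0.05,0],"rot":[0,0,0],"hand":0},{"linear":[0.3,0.05,0],"rot":[0,0,0],"hand":0},{"linear":[0.2,0.03,0],"rot":[0,0,0],"hand":0},{"linear":[0,0,0],"rot":[0,0,0],"hand":0},{"linear":[0,0,0],"rot":[0,0,0],"hand":0}]';python3 -c "
from h import *;st();save('wrist','w3.png')"
```

```text
clock: 12.48
tool_pos: [0.5619, 0.0462, 0.0036]
orientation: [-5.0, 89.6, 3.9]
force: [-8.6, 1.6, 19.0]
opening: 0.0003
clock: 12.6
tool_pos: [0.5618, 0.0462, 0.0036]
orientation: [-5.7, 89.5, 3.2]
force: [-6.6, 0.6, 16.8]
opening: -0.0
clock: 13.72
tool_pos: [0.6099, 0.054, 0.0464]
orientation: [13.0, 89.9, 21.9]
force: [-0.1, 0.2, -0.3]
opening: 0.0006
t 13.725 p [609.9  54.   46.4] F [-0.1  0.2 -0.3] M [-0.01  0.01 -0.  ] op 0.0006 down [ 0.002  0.001 -1.   ] jaw yaw 98.9
```

View pics/w3.png

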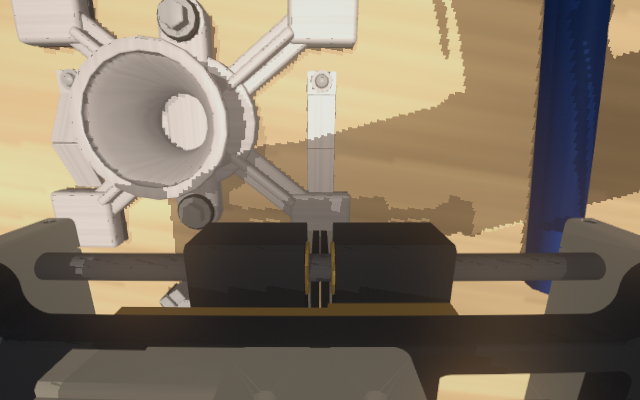

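The wrist view shows the strip flat, from its screw at (321,80) to the foot at (321,193), with the toe under the foot. Next I'll press the far-left foot again.

```bash
(python3 -m crank '[{"linear":[-0.05,0,-0.2],"rot":[0,0,0],"hand":0},{"linear":[0,0,-0.2],"rot":[0,0,0],"hand":0},{"linear":[0,0,0],"rot":[0,0,0],"hand":0},{"linear":[0,0,0],"rot":[0,0,0],"hand":0}]';python3 -m crank '[{"linear":[0,0,-0.04],"rot":[0,0,0],"hand":0}]';python3 -m crank '[{"linear":[0,0,-0.025],"rot":[0,0,0],"hand":0}]';python3 -m crank '[{"linear":[0,0,-0.025],"rot":[0,0,0],"hand":0}]') | grep -v -e orie -e open;python3 -c "from h import *;st()"
```

```text
clock: 14.28
tool_pos: [0.6052, 0.0538, 0.0203]
force: [-0.2, -0.7, -1.0]
clock: 14.4
tool_pos: [0.6055, 0.0538, 0.0181]
force: [-0.1, -0.1, -1.3]
clock: 14.52
tool_pos: [0.6056, 0.0539, 0.0166]
force: [0.6, 0.1, 1.4]
clock: 14.65
tool_pos: [0.6058, 0.054, 0.0155]
force: [-4.2, 1.0, 13.3]
t 14.65 p [605.8  54.   15.5] F [-4.2  1.  13.3] M [ 0.35  1.71 -0.04] op 0.0003 down [ 0.002  0.001 -1.   ] jaw yaw 98.92
```

```bash
(python3 -m crank '[{"linear":[0,0,-0.03],"rot":[0,0,0],"hand":0}]';python3 -m crank '[{"linear":[0,0,-0.03],"rot":[0,0,0],"hand":0}]';python3 -m crank '[{"linear":[0,0,-0.03],"rot":[0,0,0],"hand":0}]') | grep -v -e orie -e open;python3 -c "from h import *;st()"
```

```text
clock: 14.78
tool_pos: [0.6059, 0.054, 0.0152]
force: [-9.3, 1.7, 23.0]
clock: 14.9
tool_pos: [0.6059, 0.054, 0.0153]
force: [-8.2, 0.8, 18.3]
clock: 15.02
tool_pos: [0.6059, 0.054, 0.0154]
force: [-6.5, 1.1, 16.1]
t 15.025 p [605.9  54.   15.4] F [-6.5  1.1 16.1] M [ 0.16  2.47 -0.04] op 0.0003 down [ 0.004  0.    -1.   ] jaw yaw 99.03
```

It is solid: it stops at 15.2–15.4 mm under about 20 N. I'll press once more, harder, then withdraw.

```bash
python3 -m crank '[{"linear":[0,0,-0.06],"rot":[0,0,0],"hand":0},{"linear":[0,0,-0.06],"rot":[0,0,0],"hand":0}]'; python3 -m crank '[{"linear":[0,0,0.25],"rot":[0,0,0],"hand":0},{"linear":[0,0,0.5],"rot":[0,0,0],"hand":0},{"linear":[0,0,0.8],"rot":[0,0,0],"hand":0},{"linear":[0,0,0.8],"rot":[0,0,0],"hand":0},{"linear":[0,0,0.8],"rot":[0,0,0],"hand":0},{"linear":[0,0,0],"rot":[0,0,0],"hand":0},{"linear":[-0.2,0.9,0.1],"rot":[0,0,0],"hand":0},{"linear":[-0.2,0.9,0.1],"rot":[0,0,0],"hand":0},{"linear":[-0.2,0.9,0.1],"rot":[0,0,0],"hand":0},{"linear":[-0.2,0.9,0.1],"rot":[0,0,0],"hand":0},{"linear":[-0.2,0.9,0.1],"rot":[0,0,0],"hand":0},{"linear":[-0.2,0.9,0.1],"rot":[0,0,0],"hand":0},{"linear":[-0.2,0.9,0],"rot":[0,0,0],"hand":0},{"linear":[0,0,0],"rot":[0,0,0],"hand":0},{"linear":[0,0,0],"rot":[0,0,0],"hand":0}]';python3 -c "
from h import *;st();s=save('top','top4.png');save('scene','s4.png');cv2.imwrite('pics/topz4.png',cv2.resize(s['image'][130:320,280:440,::-1],None,fx=3.1,fy=3.1,interpolation=cv2.INTER_CUBIC))"
```

```text
clock: 15.28
tool_pos: [0.606, 0.054, 0.015]
orientation: [-13.5, 89.7, -4.4]
force: [-14.7, 0.8, 36.5]
opening: 0.0008
clock: 17.15
tool_pos: [0.5164, 0.4416, 0.2467]
orientation: [-19.2, 89.6, -10.3]
force: [0.6, -1.0, 0.7]
opening: 0.0002
t 17.15 p [516.4 441.6 246.7] F [ 0.6 -1.   0.7] M [-0.05  0.01  0.01] op 0.0002 down [ 0.007 -0.001 -1.   ] jaw yaw 98.97
```

View pics/topz4.png

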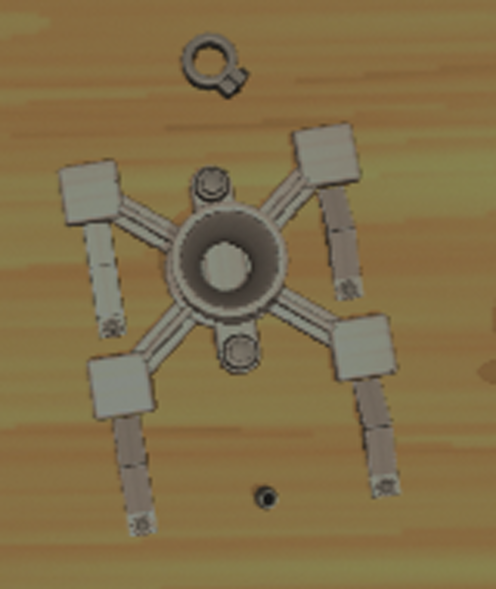

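View pics/s4.png

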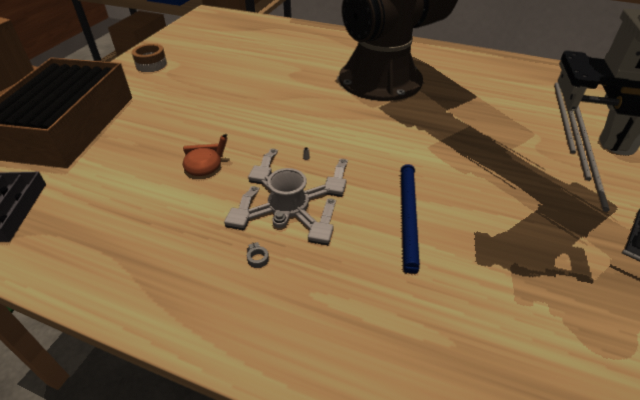

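The zoomed top view shows the far-left strip flat and bright, from (98,225) to (110,330), up to its foot. The other three strips look as they did at the start, still folded, and none of the bystanders has moved. The hand is clear of everything at (0.52, 0.44, 0.25).

```bash
python3 -c "
from h import *;print(ticket.close_job())"
```

```text
the job is handed in; nothing more can be done
None
```

The rocking foot was the far left one (foot_3). It now stands solid on its shim, and the job is handed in at about 17 s on the robot's clock.

- **Finding the foot:** I pressed near right, near left and far left in turn. The first two were solid at 16 mm. The far left gave at about 4 N and dropped from 16 to 12.8 mm onto a hard stop. I stopped there, so the far right foot was never pressed.
- **Shim:** I pressed the strip on the robot's side of that foot flat, to 3.6 mm high at about 18 N. The wrist view showed its toe reaching under the foot.
- **Check press:** The same foot, pressed again with 36 N, stopped at 15.0 mm. That is 1 mm of give, right at the stated limit.
- **Final look:** The other three folds still stand, the bystanders look unmoved, and the hand is clear.

Two things went less well:
- **First press too hard:** The press on the near right foot reached about 63 N upward on the fingertips (67 N in all), more than I intended. That is below the 120 N wrist limit; the 40 N limit applies to the arm and the gripper's body, which I saw no sign of touching anything.
- **Sideways drift:** An early fast descent over that same foot drifted about 12 mm sideways in the air. I corrected it before making contact.

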